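Index a swivel vise three clicks and lock it

TASK

The little vise stands on a swivel base that clicks every 15 degrees. Push its hand knob round until the vise stands at the third click counterclockwise (seen from above) from the wide zero mark on the base, that is at 45 degrees, then swing the lock lever home so that its tooth is fully in the index ring. Leave it locked there, and do not disturb the loose things on the workboard.

Things in the scene. Friction and masses are not known exactly. Their poses are not given: they have to be found in the camera images.
- vise_base: Fixed base: grey board 160 x 179 x 18 mm with a round grey flange 134 mm across. Origin on the swivel axis at workboard height (54 mm above the table); z up. Zero direction: its -x axis (towards the robot at yaw 0); the wide white mark (5 mm) lies there on flange and grey board, with four narrow marks on either side, 15 degrees apart. A steel index ring of 24 teeth turns on the flange.
- swivel (a joint): Vise angle on the base, rad: 0 = its screw points along the zero mark, positive counterclockwise from above; stops at +-1.12. A spring plunger holds it only at multiples of 0.262 (15 degrees), and from half-way between two clicks pulls it on into the next. About 3 N at the hand knob pushes it over a click; it stays when left. Third click: 0.785.
- vise_knob (a point): Middle of the dark steel hand knob at the end of the vise's screw: level cylinder 26 mm thick, 38 mm long, lying radially, its middle 96 mm from the swivel axis and 72 mm above the workboard, free below; direction from the axis = zero direction + swivel angle. Push it sideways. The jaws and the round bar held in them reach 96 mm up, 55 mm from the axis.
- lock_lever (a joint): Lock lever angle on its upright pin, rad: 0 = fully open, 0.5 = home (stop), its tooth fully between two ring teeth; positive counterclockwise from above. It stays where left (1.3 N at its knob moves it). It goes home only when the vise rests at a click, else it stops at about 0.42; once home the vise cannot turn.
- lever_knob (a point): Middle (65 mm above the workboard) of the upright black knob at the lock lever's end: 20 mm thick, from 29 to 92 mm up, 65 mm from the lever's pin. The pin is at (-7.3, -67.4) mm in the frame of vise_base; from it the knob lies at -75 degrees in that frame when open, turning counterclockwise with the lever to -46 degrees when home.
- black_tape: Bystander: roll of black tape, 62 mm across, 19 mm high, lying flat near the left front corner of the wooden workboard; origin at the centre of its underside.
- tape_measure: Bystander: yellow tape measure 36 x 76 x 64 mm standing near the right front corner of the workboard; origin at the centre of its underside.
- spanner: Bystander: small steel spanner 20 x 146 x 4 mm lying along the front edge of the workboard; origin at the centre of its underside.

How it is judged:
On the way, in this order (a step that is already met when the one before it is completed fails the run):
1. the vise rests at the third click counterclockwise of the zero mark, the lock lever still out (value of joint swivel between 0.735 and 0.835 rad and value of joint lock_lever below 0.4 rad), for 0.3 s.
2. the lock lever is home (value of joint lock_lever above 0.46 rad), for 0.2 s.
At the end, for the whole second after the job is handed in: the vise stands at the third click counterclockwise of zero (0.785 rad within 0.05) and the lock lever is home (0.46 rad or more) (value of joint swivel between 0.735 and 0.835 rad and value of joint lock_lever above 0.46 rad); the robot touches nothing.
It fails at once if a loose thing beside the vise (black tape, tape measure or spanner) is moved more than 20 mm (distance of any of black_tape, tape_measure, spanner from where it was at the start of the episode above 0.02 m).
It also fails if it takes over 40 s, if anything falls off the work surface, if the arm or the gripper's body presses on something with over 40 N, if the wrist force passes 120 N, or if a joint passes its speed limit or range.

ROBOT

A 6-joint arm with a two-finger parallel gripper is mounted at the origin on a cart in front of the work surface, level with it; the furniture and walls round the work are solid. World frame = base frame: x ahead of the robot, y to its left, z up, the work surface at z = 0. Lengths are in m, angles in rad, forces in N, time in s.
With the tool pointing down it reaches from about 0.25 to 0.725 m from the base axis. Payload 9.7 kg.
Tool frame: the origin (TCP) lies on the mounting face of the last link; the fingertips stand 173 mm ahead of it and the grasp point (between the pads) lies 155 mm ahead of it (robot.tips_ahead is the distance from the TCP to the fingertips, in m); z points along the fingers, y is the line along which they close (so a half turn about z gives the same grasp; the last joint's range is limited). The gripper opens to 85 mm and grips with 20 to 120 N. Pads are 22 mm wide; open, the fingers measure 114 mm over their backs; the gripper's body (76 mm by 85 mm) begins 54 mm behind the grasp point. The pads swing forward as they close: fully open they stand 13 mm farther back than shut.
Start: joints at [-1.203, 0.087, 0.176, 1.66, 0, 1.571], TCP at [0.198, -0.513, 0.405] pointing down, gripper open.
Joint ranges: [-3.13, 3.13], [-0.85, 1.81], [-1.15, 1.24], [-2.2, 2.28], [-1.44, 1.52], [-3.14, 3.14]. Speed limits (rad/s): [2.22, 2.22, 2.57, 3.14, 3.14, 3.14].

INTERFACE

Orientations are given as a unit quaternion [w, x, y, z].
In Python, from rig import robot gives the robot as it stands. The module is installed in compiled form; this text tells all that it offers.
- The arm moves only by the tool apply_moves, never from a script. Its arguments are lists of equal length, an entry for each row: "delta_pos": the shift along the tool's x, y, z in m, a list of three; "roll": the turn about the tool's z in degrees. A call has 1 to 5 rows; each row is the pose to reach, as a shift and turn from the pose commanded when the call began, along the tool's axes at that moment; what a row does not reach only later rows make up. A row lasts 1/10 s, in which the tool goes at most 50 mm and 8.59 degrees, less where a joint would pass 70% of its speed; a pose out of reach is approached as far as the arm can. A call with a gripper value outside its range is refused whole. "fingers" is the closure, from -1 (fully open) to 1 (shut), set as the call begins (left out, the last holds). The fingers move at their own pace and stop on an object; the grip force is fixed at half the most. Time passes only in rows, so rows that repeat a pose let the fingers close. It gives the time, the measured TCP pose, the force, the opening and the grip force at its end, in the units of the state.
- robot.get_obs(): the state, without advancing time (a new reading comes with each control period).
- robot.grab_frame(name): name is "scene" or "top" or "wrist"; returns a dict with "color" (480x640x3 uint8, blue, green, red), "fx", "fy", "cx", "cy" (pixels), "k1" (the pictures are not rectified: a ray, as slopes to the right and down, at radius r is drawn at 1 + k1 r^2 times it, then the intrinsics apply), "world_to_cam" (4x4, takes a point from world to camera coordinates). Camera axes: x right, y up, looking along -z (the intrinsics and any distortion apply to the point x, -y, -z); pixel columns grow to the right and rows downward; lengths in m; the calibration is good to about 2 mm. A picture is of the moment at which its call begins. There is no depth.
- robot.sign_off(): hands the job in; it is judged then, once.
The state is a dict: "clock": time; "joints": joint angles; "dq": joint speeds; "effort": joint torques, N m; "position": TCP position; "tcp_rot": TCP orientation; "wrist_force": force on the tool from outside, world axes, zero at the start; "ft_torque": the same for the moment, N m; "width": finger opening in m; "gripper_force": force on a finger pad.
Only numpy, scipy, OpenCV 4.12 (cv2) and the standard library are available. Lean on these libraries where they do the work, as an engineer would, in place of code of your own. Each camera call takes 0.05 s, during which the arm holds its last target. There are 200 camera calls.

## Working session

There is one attempt and no reset: what is moved stays moved. The work goes in short steps, Python scripts to look and compute and a tool call to move; the robot and the scene stay as the last step left them, time stands still between calls to the robot, and variables do not carry over. Pictures are saved under pics/ and viewed, at most 10 in all, crops included, and the job is handed in when it is done.

Besides the shell and the picture viewer there is one more tool, called after "Call:" as name(argument=value, ...), one argument or row to a line, values as JSON. apply_moves: Moves the arm, as the interface text tells. Its arguments: {"type":"object","properties":{"delta_pos":{"type":"array"},"roll":{"type":"array"},"fingers":{"type":"number"}},"required":["delta_pos","roll"]}

```bash
mkdir -p pics
cat > h.py <<'E'
import numpy as np, cv2
from rig import robot
def ray(f,u,v):
    K=np.array([[f['fx'],0,f['cx']],[0,f['fy'],f['cy']],[0,0,1.]])
    p=cv2.undistortPoints(np.array([[[u,v]]],float),K,np.array([f['k1'],0,0,0.]))[0,0]
    T=np.array(f['world_to_cam']);R=T[:3,:3];c=-R.T@T[:3,3]
    return c,R.T@np.array([p[0],-p[1],-1])
def onz(f,u,v,z):
    c,d=ray(f,u,v);return c+d*(z-c[2])/d[2]
def proj(f,P):
    T=np.array(f['world_to_cam']);q=T[:3,:3]@np.asarray(P,float)+T[:3,3]
    x,y=q[0]/-q[2],-q[1]/-q[2];s=1+f['k1']*(x*x+y*y)
    return np.array([f['fx']*x*s+f['cx'],f['fy']*y*s+f['cy']])
E
python3 - <<'E'
from h import *
import pickle
for n in('top','scene'):
    f=robot.grab_frame(n);cv2.imwrite(f'pics/{n}0.png',f['color']);pickle.dump(f,open(n+'.pkl','wb'))
    T=np.array(f['world_to_cam']);print(n,-T[:3,:3].T@T[:3,3],f['fx'],f['k1'])
print(robot.get_obs())
E
```

```text
top [ 0.30221756 -0.23117234  0.96937749] 472.8085458234994 -0.11340035194573873
scene [-0.09351872 -0.64954395  0.5548406 ] 579.7276277860653 -0.004277766628113166
{'clock': 0.1, 'joints': array([-1.20297809e+00,  8.74371947e-02,  1.75215546e-01,  1.65978649e+00,
        1.67260685e-06,  1.57080836e+00]), 'dq': array([ 0.00071059, -0.00156538,  0.00315482, -0.00031989,  0.00179173,
        0.00027809]), 'effort': array([ 4.90448128e-04, -5.21561265e+01,  4.65653872e+01,  1.61393563e-02,
       -2.83948242e-05,  3.51756000e-06]), 'position': array([ 0.19777422, -0.51322513,  0.40403729]), 'tcp_rot': array([-5.95841372e-04,  9.83137250e-01,  1.82868206e-01, -1.09986100e-04]), 'wrist_force': array([-0.23651309, -0.27465803,  0.04286919]), 'ft_torque': array([ 0.00979323, -0.03929474,  0.03529941]), 'gripper_force': 0.0, 'width': 0.08561176617888362}
```

View pics/top0.png

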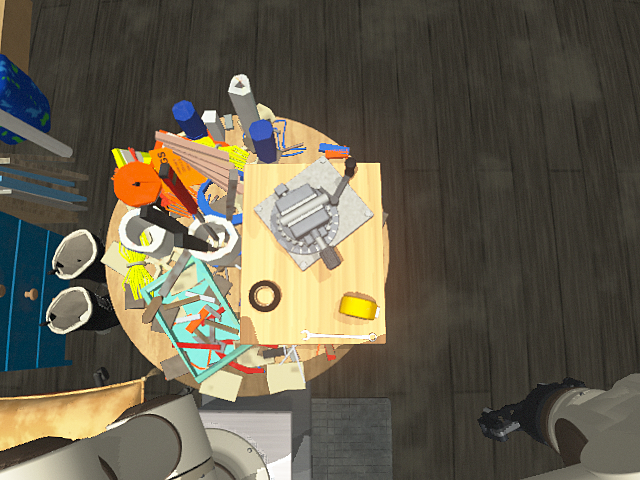

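View pics/scene0.png

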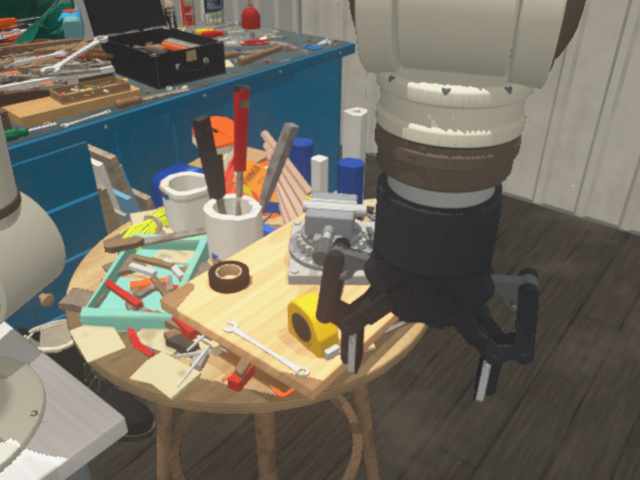

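The top view shows the vise at about (307,213), its knob at about (329,258), and the lever knob near (350,165). The tape is at (265,296), the measure at (358,306) and the spanner at (340,335). I'll zoom in.

Run:
```python
from h import *
import pickle
f=pickle.load(open('top.pkl','rb'))
cv2.imwrite('pics/topc.png',cv2.resize(f['color'][145:285,240:400],None,fx=5,fy=4.28,interpolation=cv2.INTER_CUBIC)[:600] if 0 else cv2.resize(f['color'][145:285,240:400],None,fx=4.25,fy=4.25,interpolation=cv2.INTER_CUBIC))
for n,u,v,z in[('c1',254,207,.072),('c2',321,157,.072),('c3',374,213,.072),('c4',300,270,.072),('knob',329,258,.13),('lever',350,162,.146),('tape',265,296,.073),('meas',358,306,.118),('sp1',306,335,.058),('sp2',376,337,.058)]:
    print(n,onz(f,u,v,z).round(4))
```

```text
c1 [ 0.5507 -0.0899  0.072 ]
c2 [ 0.6537 -0.2228  0.072 ]
c3 [ 0.5362 -0.3259  0.072 ]
c4 [ 0.4248 -0.1812  0.072 ]
knob [ 0.4383 -0.2366  0.13  ]
lever [ 0.6143 -0.2769  0.146 ]
tape [ 0.3753 -0.1148  0.073 ]
meas [ 0.3528 -0.2878  0.118 ]
sp1 [ 0.3021 -0.192   0.058 ]
sp2 [ 0.2973 -0.3248  0.058 ]
```

View pics/topc.png

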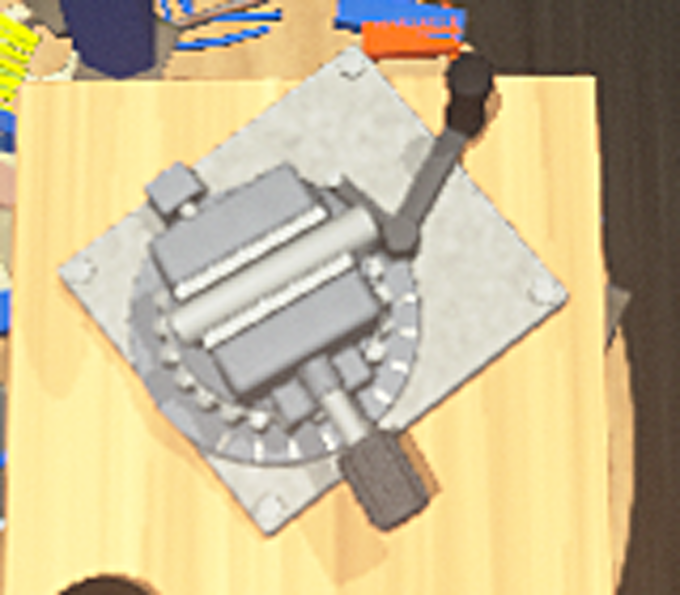

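The zero mark (-x) points down and to the right in the image, and the lever pin is at about crop (402,235). Next I'll compute the base frame and the knob angle.

Run:
```python
from h import *
import pickle
f=pickle.load(open('top.pkl','rb'))
P=lambda uc,vc,z:onz(f,240+(uc+.5)/4.25-.5,145+(vc+.5)/4.25-.5,z)
L,T,R,B=[P(*c,.072) for c in[(60,270),(362,43),(568,297),(268,535)]]
for a,b in((L,T),(B,R),(L,B),(T,R)): print((np.linalg.norm(b-a)).round(4),np.degrees(np.arctan2(*(b-a)[1::-1])).round(1))
print('ctr',(L+T+R+B)/4)
xa=((T-R)/np.linalg.norm(T-R)+(L-B)/np.linalg.norm(L-B));yaw=np.arctan2(xa[1],xa[0]);print('yaw',np.degrees(yaw))
# flange disc (top maybe z~.08)
cf=P(274,322,.08);print('flange',cf)
k=P(385,478,.126);print('knobmid',k)
pin=P(402,235,.085);print('pin',pin,'levtop',P(470,75,.146))
c,s=np.cos(yaw),np.sin(yaw);Rm=np.array([[c,-s],[s,c]])
print('axis from pin',pin[:2]-Rm@[-.0073,-.0674])
for ax in(cf[:2],pin[:2]-Rm@[-.0073,-.0674]):
    d=k[:2]-ax;print(np.linalg.norm(d),np.degrees(np.arctan2(d[1],d[0])-np.arctan2(-s,-c)))
    d=P(470,75,.146)[:2]-(ax+Rm@[-.0073,-.0674]);print(np.linalg.norm(d),np.degrees(np.arctan2(d[1],d[0])-yaw))
```

```text
0.1789 -52.0
0.1761 -51.6
0.1577 -142.1
0.1566 -143.2
ctr [ 0.54093757 -0.20768733  0.072     ]
yaw 37.37118580712402
flange [ 0.52051757 -0.1893436   0.08      ]
knobmid [ 0.44058074 -0.23878244  0.126     ]
pin [ 0.55968073 -0.24805331  0.085     ] levtop [ 0.61380813 -0.2772657   0.146     ]
axis from pin [ 0.52457198 -0.19005825]
0.09398985980369094 -5.635478464829607
0.06542745877071067 -64.59116037921936
0.09710084692751778 -7.252724600848345
0.061507232229544316 -65.72678265500804
```

Call:
apply_moves(
  delta_pos=[
    [0.032,-0.024,0],
    [0.064,-0.048,0],
    [0.096,-0.072,0],
    [0.128,-0.096,0],
    [0.16,-0.12,0],
  ],
  roll=[-8,-16,-24,-32,-40],
  fingers=1,
)

```text
clock: 0.6
position: [0.3044, -0.3423, 0.4044]
tcp_rot: [-0.0, 0.86, 0.51, -0.0]
wrist_force: [0.3, -1.1, -0.2]
width: 0.0125
gripper_force: 0.0
```

```bash
cat >> h.py <<'E'
def tool(target,xdeg=None):
    from scipy.spatial.transform import Rotation as Ro
    o=robot.get_obs();q=o['tcp_rot'];R=Ro.from_quat([q[1],q[2],q[3],q[0]])
    M=R.as_matrix();a=np.degrees(np.arctan2(M[1,0],M[0,0]))
    print('t',o['clock'],'pos',o['position'].round(4),'xdeg',a.round(1),'j',np.degrees(o['joints']).round(1),'F',o['wrist_force'].round(1),'w',o['width'])
    if target is not None: print('delta',(M.T@(np.asarray(target)-o['position'])).round(4), 'roll',None if xdeg is None else (-(xdeg-a)).round(1))
E
python3 -c "
from h import *
tool([.41,-.19,.405],122)"
```

```text
t 0.6 pos [ 0.3044 -0.3423  0.4044] xdeg 61.4 j [-48.4  -7.5  -2.2  95.3   0.   70.3] F [ 0.3 -1.1 -0.2] w 0.012505292422136742
delta [ 0.1843  0.0198 -0.0006] roll -60.6
```

Call:
apply_moves(
  delta_pos=[
    [0.037,0.004,0],
    [0.074,0.008,0],
    [0.111,0.012,0],
    [0.148,0.016,0],
    [0.184,0.02,0],
  ],
  roll=[-8.5,-17,-25.5,-34,-42.5],
)

```text
clock: 1.1
position: [0.411, -0.1909, 0.4045]
tcp_rot: [-0.0, 0.616, 0.788, -0.0]
wrist_force: [1.4, 0.1, 0.6]
width: -0.0002
gripper_force: 0.0
```

Call:
apply_moves(
  delta_pos=[
    [0,0,0.02],
    [0,0,0.05],
    [0,0,0.05],
    [0,0,0.05],
  ],
  roll=[-8.5,-18,-18,-18],
)

```text
clock: 1.5
position: [0.4102, -0.1923, 0.3549]
tcp_rot: [-0.001, 0.49, 0.872, -0.0]
wrist_force: [0.8, -0.2, 0.5]
width: -0.0001
gripper_force: 0.0
```

Run:
```python
from h import *
tool([.415,-.196,.278],122)
f=robot.grab_frame('wrist');cv2.imwrite('pics/w1.png',f['color'])
import pickle;pickle.dump(f,open('w1.pkl','wb'))
for n,p in dict(axis=(.522,-.19,.15),knob=(.4406,-.2388,.126)).items():print(n,proj(f,p))
```

```text
t 1.5 pos [ 0.4102 -0.1923  0.3549] xdeg 121.4 j [-25.1  -9.   -9.   90.    0.   33.5] F [ 0.8 -0.2  0.5] w -8.495940217936584e-05
delta [-0.0057  0.0022  0.0769] roll -0.6
axis [495.34611523 376.39209459]
knob [320.70286944 349.82624211]
```

View pics/w1.png

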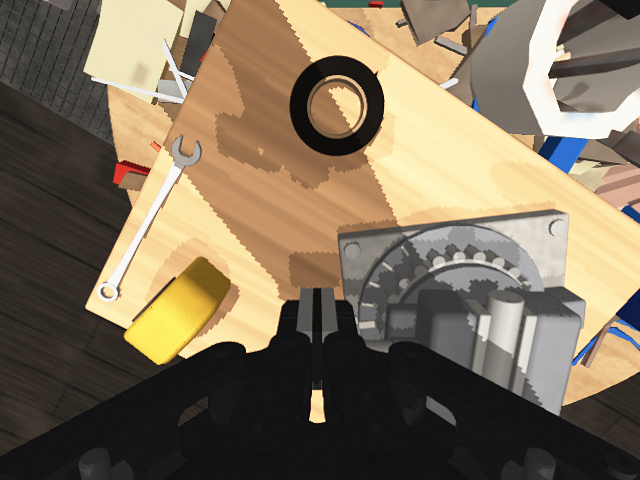

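The wrist view shows the shut fingers at about (318,295), clear of the flange (left edge near 360). The knob is hidden behind them. I'll descend and push along an arc.

Call:
apply_moves(
  delta_pos=[
    [0,0,0.03],
    [0,0,0.06],
    [0,0,0.077],
    [-0.01,0,0.077],
    [-0.02,0,0.077],
  ],
  roll=[0,0,0,0,0],
)

```text
clock: 2.05
position: [0.4216, -0.2104, 0.2795]
tcp_rot: [0.001, 0.489, 0.872, 0.0]
wrist_force: [0.5, -0.3, -0.4]
width: -0.0
gripper_force: 0.0
```

Run:
```python
from h import *
A=np.array([.522,-.190]);yaw=37.6
from scipy.spatial.transform import Rotation as Ro
tool(None)
o=robot.get_obs();q=o['tcp_rot'];M=Ro.from_quat([q[1],q[2],q[3],q[0]]).as_matrix();a=np.degrees(np.arctan2(M[1,0],M[0,0]))
# poker pose for knob at swivel angle s: centre 24 mm behind knob middle
for s in range(-10,48,5):
    t=np.radians(yaw+180+s);T=np.array([-np.sin(t),np.cos(t)])
    p=A+.096*np.array([np.cos(t),np.sin(t)])-.024*T
    w=np.degrees(np.arctan2(-T[1],-T[0]))
    print(s,p.round(4),(M.T@np.r_[p-o['position'][:2],0]).round(4)[:2],'roll',round(-((w-a+180)%360-180),1))
```

```text
t 2.05 pos [ 0.4216 -0.2104  0.2795] xdeg 121.5 j [-26.5  -6.5 -15.1  81.3  -0.   32. ] F [ 0.5 -0.3 -0.4] w -2.2062761357693894e-05
-10 [ 0.4258 -0.2132] [-0.0046  0.0021] roll 3.9
-5 [ 0.4282 -0.2215] [-0.013  -0.0002] roll -1.1
0 [ 0.4313 -0.2296] [-0.0215 -0.0017] roll -6.1
5 [ 0.4351 -0.2373] [-0.03   -0.0025] roll -11.1
10 [ 0.4395 -0.2447] [-0.0387 -0.0026] roll -16.1
15 [ 0.4446 -0.2517] [-0.0473 -0.0019] roll -21.1
20 [ 0.4503 -0.2582] [-0.0558 -0.0005] roll -26.1
25 [ 0.4565 -0.2642] [-0.0642  0.0017] roll -31.1
30 [ 0.4632 -0.2696] [-0.0723  0.0046] roll -36.1
35 [ 0.4704 -0.2744] [-0.0801  0.0082] roll -41.1
40 [ 0.4779 -0.2786] [-0.0876  0.0125] roll -46.1
45 [ 0.4858 -0.2821] [-0.0947  0.0174] roll -51.1
```

Call:
apply_moves(
  delta_pos=[
    [-0.013,0,0],
    [-0.0215,-0.002,0],
    [-0.03,-0.0025,0],
    [-0.034,-0.0025,0],
    [-0.0387,-0.0026,0],
  ],
  roll=[-1,-6,-11,-13.5,-16],
)

```text
clock: 2.55
position: [0.4397, -0.2449, 0.2796]
tcp_rot: [0.001, 0.362, 0.932, -0.0]
wrist_force: [-0.2, 1.2, 0.6]
width: 0.0002
gripper_force: 0.6
```

```bash
cat > arc.py <<'E'
from h import *
import sys
from scipy.spatial.transform import Rotation as Ro
A=np.array([.522,-.190]);yaw=37.6
tool(None)
o=robot.get_obs();q=o['tcp_rot'];M=Ro.from_quat([q[1],q[2],q[3],q[0]]).as_matrix();a=np.degrees(np.arctan2(M[1,0],M[0,0]))
for s in map(float,sys.argv[1:]):
    t=np.radians(yaw+180+s);T=np.array([-np.sin(t),np.cos(t)])
    p=A+.096*np.array([np.cos(t),np.sin(t)])-.024*T
    w=np.degrees(np.arctan2(-T[1],-T[0]))
    print(s,(M.T@np.r_[p-o['position'][:2],0]).round(4)[:2],'roll',round(-((w-a+180)%360-180),1))
E
python3 arc.py 15 18 22 25 28 30 32 34 36 38 40
```

```text
t 2.55 pos [ 0.4397 -0.2449  0.2796] xdeg 137.6 j [-29.1  -2.1 -11.   81.    0.   13.3] F [-0.2  1.2  0.6] w 0.000187342100625686
15.0 [-0.0082 -0.0017] roll -5.0
18.0 [-0.0134 -0.0023] roll -8.0
22.0 [-0.0203 -0.0028] roll -12.0
25.0 [-0.0255 -0.0029] roll -15.0
28.0 [-0.0306 -0.0026] roll -18.0
30.0 [-0.0341 -0.0023] roll -20.0
32.0 [-0.0375 -0.0019] roll -22.0
34.0 [-0.0409 -0.0014] roll -24.0
36.0 [-0.0443 -0.0007] roll -26.0
38.0 [-0.0477  0.    ] roll -28.0
40.0 [-0.051   0.0009] roll -30.0
```

Call:
apply_moves(
  delta_pos=[
    [-0.005,-0.001,0],
    [-0.01,-0.002,0],
    [-0.015,-0.0025,0],
    [-0.02,-0.003,0],
    [-0.0255,-0.003,0],
  ],
  roll=[-3,-6,-9,-12,-15],
)

```text
clock: 3.05
position: [0.4563, -0.2642, 0.2796]
tcp_rot: [0.001, 0.237, 0.972, -0.0]
wrist_force: [-0.2, 2.4, -0.3]
width: -0.0002
gripper_force: 0.7
```

```bash
python3 arc.py 28 31 33 34.5 36 38 40
python3 - <<'E'
from h import *
f=robot.grab_frame('top');cv2.imwrite('pics/top1.png',cv2.resize(f['color'][145:285,240:400],None,fx=4.25,fy=4.25,interpolation=cv2.INTER_CUBIC))
E
```

```text
t 3.05 pos [ 0.4563 -0.2642  0.2796] xdeg 152.6 j [-30.1   1.2  -7.7  81.    0.   -2.7] F [-0.2  2.4 -0.3] w -0.00019981753849380497
28.0 [-0.0053 -0.001 ] roll -3.0
31.0 [-0.0104 -0.0019] roll -6.0
33.0 [-0.0138 -0.0023] roll -8.0
34.5 [-0.0164 -0.0025] roll -9.5
36.0 [-0.019  -0.0027] roll -11.0
38.0 [-0.0224 -0.0028] roll -13.0
40.0 [-0.0259 -0.0028] roll -15.0
```

View pics/top1.png

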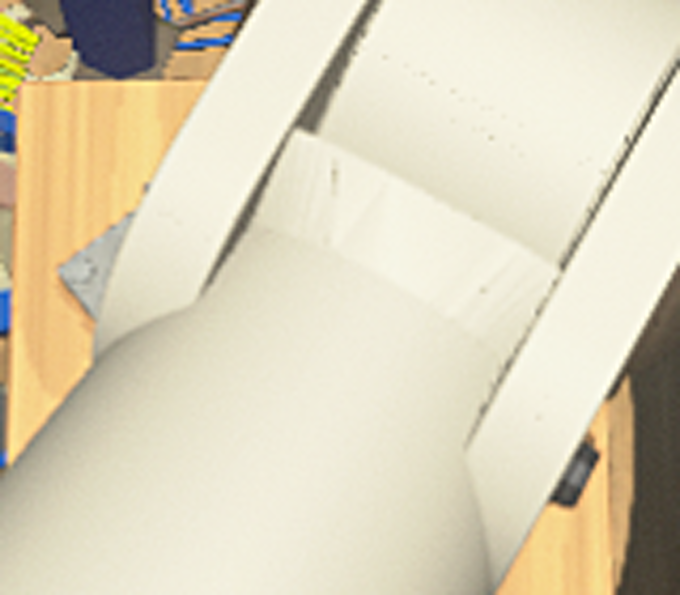

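The arm blocks the top view, so I'll use the wrist camera to get the vise angle from the bar direction.

Run:
```python
from h import *
import pickle
f=robot.grab_frame('wrist');cv2.imwrite('pics/w2.png',f['color']);pickle.dump(f,open('w2.pkl','wb'))
A=np.array([.522,-.190])
for s in(15,30,45):
    t=np.radians(37.6+180+s);p=A+.096*np.array([np.cos(t),np.sin(t)]);print(s,proj(f,[*p,.126]))
```

```text
15 [321.03090423 349.28595915]
30 [317.7949932  404.60410787]
45 [330.59290665 453.89475438]
```

View pics/w2.png

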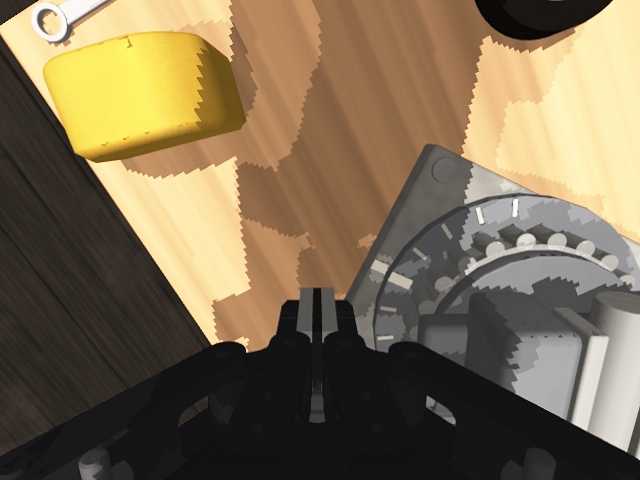

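In the wrist view the wide zero mark runs from (372,264) to (412,287), and the bar and jaw edges are near (590,310)-(560,430). I'll measure both directions.

Run:
```python
from h import *
import pickle
for n,r in(('w1',(400,285,600,410)),('w2',(465,285,640,440))):
    f=pickle.load(open(n+'.pkl','rb'));x0,y0,x1,y1=r
    g=cv2.cvtColor(f['color'],cv2.COLOR_BGR2GRAY)[y0:y1,x0:x1]
    L=cv2.createLineSegmentDetector().detect(g)[0][:,0]
    for l in L:
        if np.hypot(l[2]-l[0],l[3]-l[1])<40:continue
        a=onz(f,l[0]+x0,l[1]+y0,.148);b=onz(f,l[2]+x0,l[3]+y0,.148);d=b-a
        print(n,(l+[x0,y0,x0,y0]).round(),'perp-based swivel',round(((np.degrees(np.arctan2(d[1],d[0]))+90-37.6+60)%180)-60,1))
f=pickle.load(open('w2.pkl','rb'))
a=onz(f,372,264,.08);b=onz(f,412,287,.08);print('mark',a,b,np.degrees(np.arctan2(*(b-a)[1::-1])))
```

```text
w1 [526. 317. 517. 363.] perp-based swivel -7.2
w1 [499. 385. 535. 404.] perp-based swivel 54.7
w1 [420. 344. 499. 385.] perp-based swivel 54.2
w1 [579. 318. 528. 315.] perp-based swivel 80.6
w1 [507. 387. 523. 300.] perp-based swivel -7.1
w1 [525. 372. 536. 318.] perp-based swivel -7.2
w1 [540. 321. 528. 381.] perp-based swivel -7.2
w2 [465. 367. 602. 439.] perp-based swivel 85.6
w2 [591. 335. 572. 421.] perp-based swivel 25.9
w2 [565. 418. 582. 339.] perp-based swivel 25.9
w2 [587. 428. 608. 338.] perp-based swivel 25.8
w2 [577. 334. 518. 334.] perp-based swivel 114.8
w2 [554. 309. 588. 335.] perp-based swivel 79.1
mark [ 0.45994089 -0.23625341  0.08      ] [ 0.47981191 -0.22383637  0.08      ] 32.00052118054412
```

Run:
```python
from h import *
import pickle
f=pickle.load(open('w2.pkl','rb'))
im=f['color'][135:365,335:615]
cv2.imwrite('pics/w2c.png',cv2.resize(im,None,fx=2.6,fy=2.6,interpolation=cv2.INTER_CUBIC))
g=cv2.cvtColor(f['color'],cv2.COLOR_BGR2GRAY)[130:345,330:640]
for l in cv2.createLineSegmentDetector().detect(g)[0][:,0]:
    if np.hypot(l[2]-l[0],l[3]-l[1])<13:continue
    l=l+[330,130,330,130]
    a=onz(f,*l[:2],.075);b=onz(f,*l[2:],.075);d=b-a
    print(l.round(),'deg',round(np.degrees(np.arctan2(d[1],d[0]))%180,1),a[:2].round(3),b[:2].round(3))
```

```text
[532. 249. 572. 252.] deg 58.0 [ 0.49  -0.164] [ 0.501 -0.147]
[573. 253. 597. 262.] deg 41.7 [ 0.501 -0.147] [ 0.512 -0.137]
[489. 260. 531. 249.] deg 79.3 [ 0.486 -0.184] [ 0.49  -0.164]
[466. 274. 490. 260.] deg 96.7 [ 0.488 -0.197] [ 0.487 -0.184]
[397. 263. 387. 279.] deg 124.5 [ 0.467 -0.225] [ 0.473 -0.233]
[382. 276. 407. 241.] deg 122.0 [ 0.47  -0.235] [ 0.459 -0.216]
[529. 192. 552. 196.] deg 54.2 [ 0.463 -0.156] [ 0.469 -0.147]
[465. 203. 499. 193.] deg 79.1 [ 0.454 -0.184] [ 0.457 -0.169]
[609. 336. 592. 336.] deg 61.1 [ 0.555 -0.143] [ 0.551 -0.151]
[513. 201. 512. 214.] deg 158.6 [ 0.463 -0.164] [ 0.47  -0.167]
[532. 195. 499. 198.] deg 68.2 [ 0.465 -0.155] [ 0.459 -0.169]
[351. 300. 358. 333.] deg 164.8 [ 0.475 -0.254] [ 0.494 -0.259]
[461. 156. 530. 189.] deg 39.0 [ 0.433 -0.178] [ 0.462 -0.155]
[500. 194. 518. 192.] deg 69.7 [ 0.458 -0.168] [ 0.46 -0.16]
[475. 208. 479. 223.] deg 172.6 [ 0.459 -0.181] [ 0.466 -0.182]
[358. 333. 366. 344.] deg 7.8 [ 0.494 -0.259] [ 0.501 -0.258]
[374. 260. 367. 271.] deg 124.5 [ 0.46  -0.235] [ 0.464 -0.24 ]
[413. 280. 394. 272.] deg 
[... 3956 characters left out ...]
8]
[554. 309. 588. 335.] deg 26.7 [ 0.527 -0.164] [ 0.549 -0.152]
[431. 227. 415. 242.] deg 108.9 [ 0.458 -0.203] [ 0.461 -0.213]
[465. 208. 449. 216.] deg 92.2 [ 0.456 -0.185] [ 0.457 -0.194]
[360. 285. 351. 301.] deg 128.3 [ 0.469 -0.246] [ 0.476 -0.254]
[425. 329. 424. 343.] deg 151.5 [ 0.508 -0.227] [ 0.515 -0.231]
[407. 249. 398. 262.] deg 121.8 [ 0.463 -0.218] [ 0.467 -0.225]
[434. 146. 379. 250.] deg 128.1 [ 0.423 -0.188] [ 0.457 -0.23 ]
[496. 175. 476. 166.] deg 38.7 [ 0.448 -0.167] [ 0.44  -0.174]
[586. 209. 572. 205.] deg 44.8 [ 0.483 -0.135] [ 0.478 -0.14 ]
[495. 310. 507. 319.] deg 25.1 [ 0.514 -0.191] [ 0.522 -0.187]
[464. 326. 431. 326.] deg 64.2 [ 0.515 -0.208] [ 0.507 -0.224]
```

View pics/w2c.png

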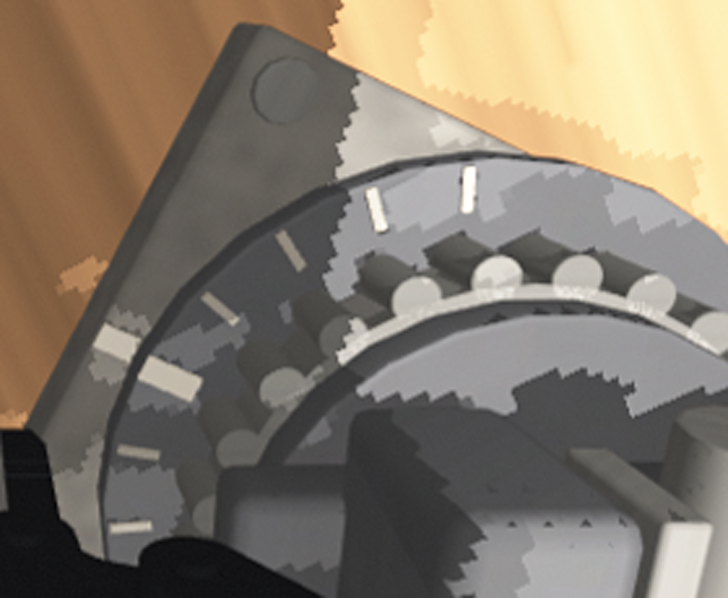

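The marks give yaw ≈ 38.3° and the jaws are now at ≈ 25°. I'll continue to about 39° gently.

Call:
apply_moves(
  delta_pos=[
    [-0.0053,-0.001,0],
    [-0.0104,-0.0019,0],
    [-0.0155,-0.0024,0],
    [-0.02,-0.0027,0],
    [-0.024,-0.0028,0],
  ],
  roll=[-3,-6,-9,-11.5,-14],
)

```text
clock: 3.65
position: [0.4759, -0.2774, 0.2789]
tcp_rot: [0.0, 0.118, 0.993, -0.0]
wrist_force: [-2.4, 0.9, 0.4]
width: 0.0
gripper_force: 1.1
```

```bash
cat > jaw.py <<'E'
from h import *
import pickle
def jaw(f,lo=-15,hi=75,r=(400,270,640,470)):
    x0,y0,x1,y1=r;g=cv2.cvtColor(f['color'],cv2.COLOR_BGR2GRAY)[y0:y1,x0:x1]
    for l in cv2.createLineSegmentDetector().detect(g)[0][:,0]:
        if np.hypot(l[2]-l[0],l[3]-l[1])<40:continue
        l=l+[x0,y0,x0,y0];a=onz(f,*l[:2],.148);b=onz(f,*l[2:],.148);d=b-a
        s=((np.degrees(np.arctan2(d[1],d[0]))+90-38.3+60)%180)-60
        if lo<s<hi: print(l.round(),'swivel',s.round(1))
E
python3 arc.py 40 41 42 43 44;python3 -c "
from jaw import *
f=robot.grab_frame('wrist');pickle.dump(f,open('w3.pkl','wb'));jaw(f)"
```

```text
t 3.65 pos [ 0.4759 -0.2774  0.2789] xdeg 166.5 j [-30.2   4.4  -4.4  81.1  -0.  -16.7] F [-2.4  0.9  0.4] w 3.6467859958434996e-05
40.0 [-0.0023 -0.0007] roll -1.1
41.0 [-0.004  -0.0011] roll -2.1
42.0 [-0.0057 -0.0014] roll -3.1
43.0 [-0.0074 -0.0017] roll -4.1
44.0 [-0.0091 -0.002 ] roll -5.1
[627. 450. 639. 410.] swivel 38.1
[593. 337. 572. 422.] swivel 37.7
[566. 418. 584. 342.] swivel 37.5
[587. 428. 610. 342.] swivel 37.7
```

Still resisting at a measured 37.7°. I'll back off a little and see where it settles.

Call:
apply_moves(
  delta_pos=[
    [0.01,0,0],
    [0.02,0,0],
    [0.02,0,0],
    [0.02,0,0],
  ],
  roll=[0,0,0,0],
)

```text
clock: 4.1
position: [0.4559, -0.272, 0.2782]
tcp_rot: [0.0, 0.117, 0.993, -0.0]
wrist_force: [0.2, -0.4, -0.2]
width: 0.0
gripper_force: 0.0
```

```bash
python3 -c "
from jaw import *
tool(None)
f=robot.grab_frame('wrist');pickle.dump(f,open('w4.pkl','wb'));jaw(f);cv2.imwrite('pics/w4.png',f['color'])"
```

```text
t 4.1 pos [ 0.4559 -0.272   0.2782] xdeg 166.5 j [-30.8   1.7  -7.3  80.9   0.  -17.3] F [ 0.2 -0.4 -0.2] w 2.148708073392781e-05
[627. 450. 639. 401.] swivel 39.9
```

View pics/w4.png

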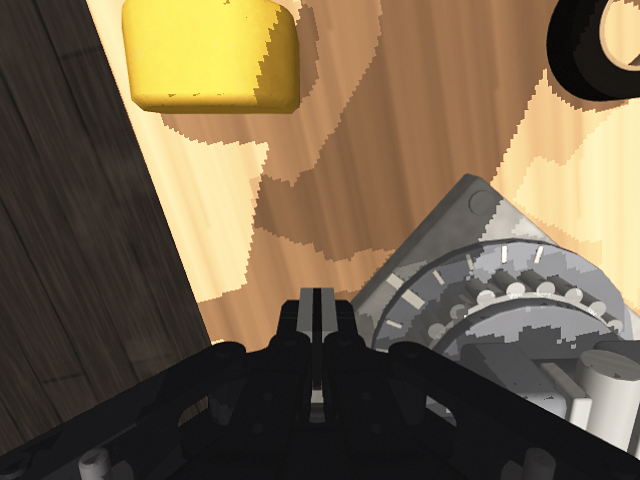

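The view shows the vise with its jaw strip near (565,390) and the zero mark at (408,290). I'll measure again with shorter lines.

```bash
sed -i 's/def jaw(f,/def jaw(f,mn=40,/; s/<40:/<mn:/' jaw.py; python3 -c "
from jaw import *
f=pickle.load(open('w4.pkl','rb'));jaw(f,25,20,60,(500,330,640,440))
print('old w1 start');jaw(pickle.load(open('w1.pkl','rb')),40,-20,20)
g=cv2.cvtColor(f['color'],cv2.COLOR_BGR2GRAY)[255:330,370:450]
for l in cv2.createLineSegmentDetector().detect(g)[0][:,0]:
    a=onz(f,l[0]+370,l[1]+255,.08);b=onz(f,l[2]+370,l[3]+255,.08);d=b-a
    if np.hypot(*d[:2])>.008: print((l+[370,255,370,255]).round(),np.degrees(np.arctan2(d[1],d[0]))%180)
"
```

```text
[630. 438. 639. 401.] swivel 40.1
[585. 428. 591. 402.] swivel 39.6
old w1 start
[526. 317. 517. 363.] swivel -7.9
[507. 387. 523. 300.] swivel -7.8
[525. 372. 536. 318.] swivel -7.9
[540. 321. 528. 381.] swivel -7.9
[391. 297. 412. 274.] 128.88180905240395
[414. 281. 392. 305.] 129.4391688466859
[425. 302. 409. 290.] 38.96131265057528
[406. 255. 370. 296.] 128.53199067267005
[402. 297. 417. 309.] 37.928649294906336
[392. 306. 380. 328.] 143.65250363321954
[375. 328. 383. 310.] 148.06571315852293
[420. 266. 442. 256.] 106.00930664962016
[429. 269. 415. 281.] 122.37091456310223
[425. 260. 397. 267.] 92.73088731476969
```

Call:
apply_moves(
  delta_pos=[
    [0.01,0,0],
    [0.02,0,0],
    [0.02,0,0],
    [0.02,0,0],
    [0.02,0,0],
  ],
  roll=[0,0,0,0,0],
)

```text
clock: 4.65
position: [0.4369, -0.2674, 0.2778]
tcp_rot: [0.0, 0.117, 0.993, -0.0]
wrist_force: [-0.7, 0.1, -0.5]
width: -0.0002
gripper_force: 0.0
```

```bash
python3 -c "
from jaw import *
f=robot.grab_frame('wrist');pickle.dump(f,open('w5.pkl','wb'));jaw(f,20,20,60,(480,330,640,450))"
```

```text
[621. 349. 625. 379.] swivel 56.5
[615. 339. 615. 364.] swivel 50.5
```

I'll lift and swing to the lever side, with the camera facing the vise. That lets me check the vise before touching the lever.

Call:
apply_moves(
  delta_pos=[
    [0,0,-0.04],
    [0,0,-0.08],
    [0,0,-0.12],
    [0,0,-0.12],
  ],
  roll=[8.5,17,25.5,34],
)

```text
clock: 5.1
position: [0.4373, -0.2676, 0.4033]
tcp_rot: [0.004, 0.405, 0.914, -0.001]
wrist_force: [0.5, 0.0, 0.6]
width: -0.0001
gripper_force: 0.0
```

```bash
python3 -c "
from h import *
tool([.58,-.32,.40],63)"
```

```text
t 5.1 pos [ 0.4373 -0.2676  0.4033] xdeg 132.2 j [-31.5  -0.5   4.3  94.3   0.   16.3] F [0.5 0.  0.6] w -7.795142389271676e-05
delta [-0.1347  0.0704  0.0045] roll 69.2
```

Call:
apply_moves(
  delta_pos=[
    [-0.03,0.015,0],
    [-0.06,0.03,0],
    [-0.09,0.045,0],
    [-0.12,0.06,0],
    [-0.135,0.07,0],
  ],
  roll=[8,16,24,32,40],
)

```text
clock: 5.6
position: [0.5818, -0.3202, 0.3962]
tcp_rot: [-0.0, 0.693, 0.721, -0.0]
wrist_force: [0.0, -0.7, -0.6]
width: -0.0002
gripper_force: 0.0
```

Call:
apply_moves(
  delta_pos=[
    [0,0,0],
    [0,0,0],
    [0,0,0],
    [0,0,0],
    [0,0,0],
  ],
  roll=[8,16,24,29,29],
)

```text
clock: 6.1
position: [0.58, -0.3195, 0.3973]
tcp_rot: [-0.0, 0.85, 0.526, -0.0]
wrist_force: [-1.0, -0.3, -0.6]
width: -0.0005
gripper_force: 0.0
```

```bash
python3 -c "
from jaw import *
tool(None)
f=robot.grab_frame('wrist');pickle.dump(f,open('w6.pkl','wb'));cv2.imwrite('pics/w6.png',f['color']);jaw(f,30,-20,70,(0,0,640,300))"
```

```text
t 6.1 pos [ 0.58   -0.3195  0.3973] xdeg 63.5 j [-28.8  21.3  28.5  97.3   0.   87.6] F [-1.  -0.3 -0.6] w -0.000502397533515555
[208. 299. 284. 266.] swivel 50.0
[ 47.  89. 169.  54.] swivel 39.7
[ 90. 127. 185. 100.] swivel 39.8
[166.  43.  48.  77.] swivel 39.8
[319. 164. 258. 163.] swivel 23.7
[181.  91.  63. 124.] swivel 39.7
[283. 263. 401. 206.] swivel 52.1
[ 11. 286.  47. 268.] swivel 51.1
[200.  51.  37.  97.] swivel 39.7
[ 26.  28. 119.  -0.] swivel 39.9
[182. 105. 107. 126.] swivel 39.4
[ 41. 280.   9. 291.] swivel 44.6
[273. 145. 319. 147.] swivel 23.1
[179.  86. 209.  80.] swivel 34.1
[ 47. 122. 179.  84.] swivel 40.1
[243.   0. 330.  46.] swivel -0.0
[ 87. 171.  60. 159.] swivel -0.9
[270. 252. 216. 228.] swivel 0.2
[331.  50. 238.   1.] swivel -0.0
[ 73.  64. 139.  45.] swivel 39.8
[534. 182. 486. 204.] swivel 51.7
[338. 202. 373. 185.] swivel 51.5
[554. 117. 603.  93.] swivel 52.4
[547. 223. 615. 193.] swivel 51.7
[129.   1.  86.  14.] swivel 39.9
[604.  96. 562. 116.] swivel 51.7
[504.  24. 477.  39.] swivel 52.8
[543.  67. 479. 100.] swivel 52.6
[638. 187. 553. 223.] swivel 51.1
[480. 204. 530. 181.] swivel 52.1
[  0. 240.  86. 194.] swivel 51.6
[418. 237. 369. 258.] swivel 50.6
[78. 16. 29. 31.] swivel 39.7
[607.  32. 638.  16.] swivel 50.7
[578. 159. 606. 147.] swivel 51.8
[510.  81. 539.  66.] swivel 52.3
[106. 247. 164. 217.] swivel 51.7
[157. 155. 196. 144.] swivel 39.3
[106. 169. 144. 158.] swivel 39.8
```

View pics/w6.png

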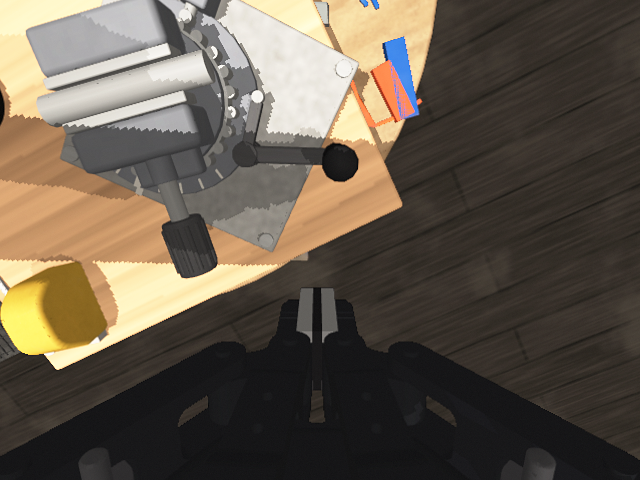

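The wrist view shows the whole vise. The jaw lines read 39.7° and the board edges 0°, so it rests short of 45°. The vise knob is at (190,245), the lever knob at (340,162) and the pin at (245,153). I'll go back behind the knob with the camera facing forward and push on to 45°.

```bash
python3 -c "
from jaw import *
f=pickle.load(open('w6.pkl','rb'))
A=np.array([.522,-.19]);y=np.radians(38.3);R=np.array([[np.cos(y),-np.sin(y)],[np.sin(y),np.cos(y)]])
pin=onz(f,245,153,.09)[:2];k=onz(f,340,162,.146)[:2];kn=onz(f,190,245,.126)[:2]
print('pin',pin,A+R@[-.0073,-.0674],'lever',k,np.degrees(np.arctan2(*(k-pin)[::-1]))-38.3,np.linalg.norm(k-pin))
A2=pin-R@[-.0073,-.0674];print('A2',A2)
for a in(A,A2):
  d=kn-a;print('knob',kn,np.linalg.norm(d),np.degrees(np.arctan2(d[1],d[0]))-38.3+180)
tool([.453,-.2735,.40],-8)"
```

```text
pin [ 0.55670744 -0.24680517] [ 0.55804424 -0.24741831] lever [ 0.61457869 -0.27722805] -66.03087060666624 0.06538067481398666
A2 [ 0.5206632  -0.18938686]
knob [ 0.50061193 -0.28407627] 0.09647690571408714 38.891622547460656
knob [ 0.50061193 -0.28407627] 0.09678913737431985 39.74376585384732
t 6.15 pos [ 0.5799 -0.3195  0.3974] xdeg 63.7 j [-28.9  21.2  28.5  97.3   0.   87.5] F [-0.5  0.3  0.4] w -3.761124649371226e-05
delta [-0.015  -0.1342 -0.0026] roll 71.7
```

Call:
apply_moves(
  delta_pos=[
    [-0.003,-0.027,0],
    [-0.006,-0.054,0],
    [-0.009,-0.081,0],
    [-0.012,-0.108,0],
    [-0.015,-0.134,0],
  ],
  roll=[8.5,17,25.5,34,42.5],
)

```text
clock: 6.65
position: [0.452, -0.2728, 0.3976]
tcp_rot: [0.0, 0.983, 0.181, 0.0]
wrist_force: [-0.6, -0.2, -0.5]
width: -0.0001
gripper_force: 0.0
```

Call:
apply_moves(
  delta_pos=[
    [0,0,0],
    [0,0,0.03],
    [0,0,0.06],
    [0,0,0.09],
    [0,0,0.12],
  ],
  roll=[8.5,17,25.5,29,29],
)

```text
clock: 7.15
position: [0.453, -0.2732, 0.2767]
tcp_rot: [0.0, 0.998, -0.069, 0.0]
wrist_force: [-0.2, -0.6, 0.2]
width: 0.0001
gripper_force: 0.0
```

```bash
python3 -c "
from jaw import *
tool(None)
f=robot.grab_frame('wrist');pickle.dump(f,open('w7.pkl','wb'));cv2.imwrite('pics/w7.png',f['color']);jaw(f,40,20,70,(0,0,300,300))"
cat > arc2.py <<'E'
from h import *
import sys
from scipy.spatial.transform import Rotation as Ro
A=np.array([.521,-.1895]);yaw=38.3
o=robot.get_obs();q=o['tcp_rot'];M=Ro.from_quat([q[1],q[2],q[3],q[0]]).as_matrix();a=np.degrees(np.arctan2(M[1,0],M[0,0]))
for s in map(float,sys.argv[1:]):
    t=np.radians(yaw+180+s);T=np.array([-np.sin(t),np.cos(t)])
    p=A+.096*np.array([np.cos(t),np.sin(t)])-.024*T
    w=np.degrees(np.arctan2(T[1],T[0]))
    print(s,(M.T@np.r_[p-o['position'][:2],0]).round(4)[:2],'roll',round(-((w-a+180)%360-180),1))
E
python3 arc2.py 38 40 42 43 44 45
```

```text
t 7.15 pos [ 0.453  -0.2732  0.2767] xdeg -7.9 j [-31.1   1.5  -7.7  80.8   0.  156.8] F [-0.2 -0.6  0.2] w 7.632548393463173e-05
[122. 298. 103.  61.] swivel 39.6
[ 42. 298.   8.  74.] swivel 39.7
[ 23. 207.  15. 152.] swivel 39.7
[ 36. 298.  23. 208.] swivel 39.3
[ 46. 298.  10.  57.] swivel 39.7
[ 15. 151.   3.  74.] swivel 39.8
[ 14.  61.  23. 118.] swivel 39.7
[ 26. 113.  41. 217.] swivel 39.7
[ 19.  62.  26. 112.] swivel 40.0
[  1. 202.  18. 298.] swivel 39.7
[ 40. 221.  46. 263.] swivel 40.0
[ 27. 152.  38. 221.] swivel 39.9
[  1. 233.  13. 298.] swivel 39.6
[ 15. 251.  22. 298.] swivel 39.8
38.0 [0.0232 0.0013] roll 5.9
40.0 [0.0265 0.0024] roll 3.9
42.0 [0.0298 0.0034] roll 1.9
43.0 [0.0314 0.0039] roll 0.9
44.0 [0.0331 0.0043] roll -0.1
45.0 [0.0348 0.0047] roll -1.1
```

Call:
apply_moves(
  delta_pos=[
    [0.012,0.001,0],
    [0.022,0.0015,0],
    [0.0265,0.0024,0],
    [0.03,0.0035,0],
    [0.0314,0.004,0],
  ],
  roll=[1,1,1,1,1],
)

```text
clock: 7.7
position: [0.4842, -0.2818, 0.2784]
tcp_rot: [0.0, 0.997, -0.078, 0.0]
wrist_force: [-0.2, -0.2, -0.2]
width: 0.0002
gripper_force: 0.0
```

```bash
python3 -c "
from jaw import *
tool(None)
f=robot.grab_frame('wrist');jaw(f,60,20,70,(0,0,300,300))"; python3 arc2.py 44 45 46
```

```text
t 7.7 pos [ 0.4842 -0.2818  0.2784] xdeg -8.9 j [-30.2   5.7  -3.1  81.1  -0.  158.7] F [-0.2 -0.2 -0.2] w 0.00022097630024860184
[195. 116. 224.   0.] swivel 23.4
[ 29. 299.  -2. 187.] swivel 44.7
[  7. 190.  37. 299.] swivel 45.0
[114. 299.  89. 178.] swivel 44.9
[216.  43. 199. 113.] swivel 23.4
[233.  89. 253.  11.] swivel 24.0
44.0 [ 0.0002 -0.0004] roll -1.2
45.0 [ 0.0019 -0.    ] roll -2.2
46.0 [0.0036 0.0003] roll -3.2
```

The vise snapped to 44.9° with no load on the finger. I'll back off, lift and go to the lever side.

Call:
apply_moves(
  delta_pos=[
    [-0.015,0,0],
    [-0.03,0,0],
    [-0.03,0,-0.04],
    [-0.03,0,-0.08],
    [-0.03,0,-0.12],
  ],
  roll=[0,0,-8,-16,-24],
)

```text
clock: 8.25
position: [0.4533, -0.2767, 0.3994]
tcp_rot: [-0.0, 0.991, 0.134, 0.0]
wrist_force: [0.8, -0.1, -0.4]
width: 0.0003
gripper_force: 0.0
```

```bash
python3 -c "
from h import *
tool([.58,-.32,.40],63)"
```

```text
t 8.25 pos [ 0.4533 -0.2767  0.3994] xdeg 15.4 j [-31.4   2.3   6.6  94.4   0.  133.2] F [ 0.8 -0.1 -0.4] w 0.0002624702258490685
delta [ 0.1106  0.0754 -0.0006] roll -47.6
```

Call:
apply_moves(
  delta_pos=[
    [0.022,0.015,0],
    [0.044,0.03,0],
    [0.066,0.045,0],
    [0.088,0.06,0],
    [0.111,0.075,0],
  ],
  roll=[-8.5,-17,-25.5,-34,-42.5],
)

```text
clock: 8.75
position: [0.5813, -0.3208, 0.398]
tcp_rot: [0.0, 0.875, 0.484, 0.0]
wrist_force: [0.1, -0.1, -1.1]
width: 0.0001
gripper_force: 0.0
```

```bash
python3 -c "
from jaw import *
tool(None)
f=robot.grab_frame('wrist');pickle.dump(f,open('w8.pkl','wb'));jaw(f,60,20,49,(0,0,300,200))
from scipy.spatial.transform import Rotation as Ro
pin=np.array([.5572,-.2470]);o=robot.get_obs();q=o['tcp_rot'];M=Ro.from_quat([q[1],q[2],q[3],q[0]]).as_matrix();a=np.degrees(np.arctan2(M[1,0],M[0,0]))
for ang,off in((-66,.045),(-66,.021),(-60,.021),(-55,.021),(-50,.021),(-46,.021),(-44,.021)):
    t=np.radians(ang+38.3);T=np.array([-np.sin(t),np.cos(t)]);p=pin+.065*np.array([np.cos(t),np.sin(t)])-off*T
    w=np.degrees(np.arctan2(T[1],T[0]))
    print(ang,off,p.round(4),(M.T@np.r_[p-o['position'][:2],0]).round(4)[:2],'roll',round(-((w-a+180)%360-180),1))
"
```

```text
t 8.75 pos [ 0.5813 -0.3208  0.398 ] xdeg 57.9 j [-28.9  21.5  29.   97.4  -0.   93.2] F [ 0.1 -0.1 -1.1] w 0.00010579732293426073
[ 90. 152. 172. 107.] swivel 46.0
[ 39. 124. 146.  66.] swivel 44.9
[  9.  74. 114.   9.] swivel 46.6
[172.  57.  78. 111.] swivel 46.2
[139.  56.  38. 114.] swivel 45.8
[163. 100.  71. 150.] swivel 45.3
[170. 114. 114. 145.] swivel 46.2
-66 0.045 [ 0.5938 -0.3171] [0.0088 0.0058] roll -3.8
-66 0.021 [ 0.605  -0.2958] [0.0328 0.0042] roll -3.8
-60 0.021 [ 0.6098 -0.2905] [0.0398 0.0056] roll -9.8
-55 0.021 [ 0.6134 -0.2858] [0.0457 0.0062] roll -14.8
-50 0.021 [ 0.6166 -0.2807] [0.0517 0.0062] roll -19.8
-46 0.021 [ 0.6188 -0.2765] [0.0565 0.0059] roll -23.8
-44 0.021 [ 0.6198 -0.2744] [0.0588 0.0056] roll -25.8
```

The vise stays at 45°. Descending beside the lever knob.

Call:
apply_moves(
  delta_pos=[
    [0.006,0.005,0.03],
    [0.006,0.005,0.06],
    [0.006,0.005,0.09],
    [0.006,0.005,0.12],
    [0.006,0.005,0.12],
  ],
  roll=[-4,-8,-12,-15,-15],
)

```text
clock: 9.3
position: [0.5871, -0.3176, 0.2732]
tcp_rot: [-0.003, 0.806, 0.592, -0.001]
wrist_force: [-0.5, 1.2, -0.4]
width: -0.0
gripper_force: 0.0
```

```bash
cat > lev.py <<'E'
from jaw import *
tool(None)
from scipy.spatial.transform import Rotation as Ro
pin=np.array([.5572,-.2470]);o=robot.get_obs();q=o['tcp_rot'];M=Ro.from_quat([q[1],q[2],q[3],q[0]]).as_matrix();a=np.degrees(np.arctan2(M[1,0],M[0,0]))
for ang in(-66,-60,-55,-50,-46,-44,-42):
    t=np.radians(ang+38.3);T=np.array([-np.sin(t),np.cos(t)]);p=pin+.065*np.array([np.cos(t),np.sin(t)])-.021*T
    print(ang,(M.T@np.r_[p-o['position'][:2],0]).round(4)[:2])
E
python3 lev.py
```

```text
t 9.3 pos [ 0.5871 -0.3176  0.2732] xdeg 72.6 j [-28.4  20.9  14.3  83.8   0.   79. ] F [-0.5  1.2 -0.4] w -2.8774186863298163e-05
-66 [0.0261 0.0106]
-60 [0.0326 0.0136]
-55 [0.0382 0.0156]
-50 [0.044  0.0171]
-46 [0.0486 0.018 ]
-44 [0.051  0.0183]
-42 [0.0534 0.0185]
```

Call:
apply_moves(
  delta_pos=[
    [0.008,0.01,0],
    [0.018,0.0125,0],
    [0.026,0.013,0],
    [0.0325,0.014,0],
    [0.038,0.0155,0],
  ],
  roll=[0,0,0,0,0],
)

```text
clock: 9.8
position: [0.6147, -0.2857, 0.2787]
tcp_rot: [0.001, 0.806, 0.592, 0.0]
wrist_force: [-0.7, -0.4, 1.6]
width: -0.0
gripper_force: 0.8
```

```bash
python3 lev.py
```

```text
t 9.8 pos [ 0.6147 -0.2857  0.2787] xdeg 72.6 j [-24.9  22.   16.4  84.3  -0.   82.5] F [-0.7 -0.4  1.6] w -3.812062007371018e-06
-66 [-0.0125 -0.0062]
-60 [-0.0061 -0.0032]
-55 [-0.0005 -0.0012]
-50 [0.0053 0.0004]
-46 [0.01   0.0012]
-44 [0.0124 0.0015]
-42 [0.0147 0.0017]
```

Call:
apply_moves(
  delta_pos=[
    [0.003,0.0005,0],
    [0.006,0.0005,0],
    [0.008,0.001,0],
    [0.01,0.001,0],
  ],
  roll=[0,0,0,0],
)

```text
clock: 10.2
position: [0.6179, -0.2778, 0.2777]
tcp_rot: [0.001, 0.806, 0.591, -0.001]
wrist_force: [-5.5, -12.2, 0.4]
width: -0.0
gripper_force: 6.6
```

Call:
apply_moves(
  delta_pos=[
    [0.001,0,0],
    [0.002,0,0],
    [0.002,0,0],
  ],
  roll=[0,0,0],
)

```text
clock: 10.5
position: [0.6179, -0.2774, 0.2777]
tcp_rot: [0.001, 0.807, 0.591, -0.002]
wrist_force: [-5.0, -15.1, 0.6]
width: -0.0001
gripper_force: 7.7
```

```bash
python3 -c "
from jaw import *
tool(None)
f=robot.grab_frame('wrist');cv2.imwrite('pics/w9.png',f['color']);jaw(f,60,20,60,(0,0,300,250))"
```

```text
t 10.5 pos [ 0.6179 -0.2774  0.2777] xdeg 72.4 j [-24.1  22.   16.3  84.2  -0.3  83.5] F [ -5.  -15.1   0.6] w -7.788492077119407e-05
[212. 249. 292. 236.] swivel 43.5
```

View pics/w9.png

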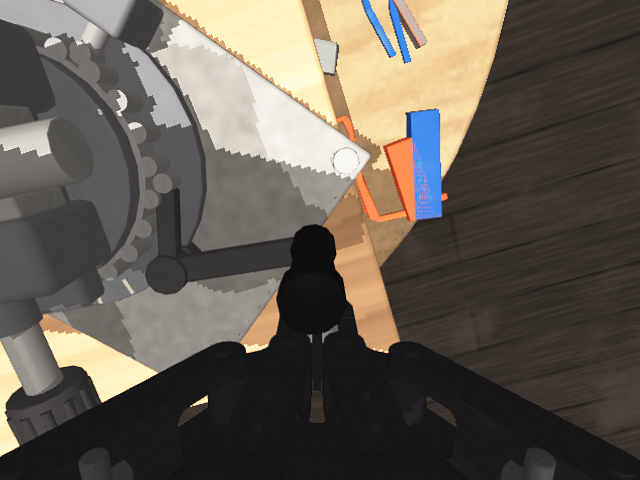

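The lever arm's upper edge, (212,249)-(292,236), lies at -46.5° in the base frame. It is hard against its stop at 15 N, so the lever is home. I'll back off and lift clear.

Call:
apply_moves(
  delta_pos=[
    [-0.02,0,0],
    [-0.045,0,0],
    [-0.06,0,-0.03],
    [-0.06,0,-0.07],
    [-0.06,0,-0.12],
  ],
  roll=[0,0,0,0,0],
)

```text
clock: 11.05
position: [0.6, -0.3337, 0.397]
tcp_rot: [-0.002, 0.806, 0.591, -0.0]
wrist_force: [0.2, -0.5, 0.2]
width: -0.0003
gripper_force: 0.0
```

```bash
python3 -c "
from jaw import *
tool(None)
f=robot.grab_frame('wrist');jaw(f,40,40,50,(0,0,400,250))"
```

```text
t 11.05 pos [ 0.6    -0.3337  0.397 ] xdeg 72.5 j [-29.1  25.4  34.   98.8   0.   78.4] F [ 0.2 -0.5  0.2] w -0.00026185132636466236
[131. 191. 173. 181.] swivel 46.0
[299. 129. 242. 139.] swivel 43.2
[ 81.  74. 168.  57.] swivel 44.6
[ 17.  68. 140.  42.] swivel 45.0
[140.  15.  29.  39.] swivel 44.8
[159.  64.  81.  80.] swivel 44.8
[156.  47.  35.  72.] swivel 44.7
[ 14.  34. 150.   5.] swivel 44.5
[128.  -1.  21.  19.] swivel 43.9
```

The vise reads 44.7° and the lever is still home, so I'll hand in.

```bash
python3 -c "
from rig import robot
print(robot.sign_off())"
```

```text
the job is handed in; nothing more can be done
None
```

I handed the job in with the vise at the third click (camera reading about 44.7°) and the lock lever home against its stop (about 0.5 rad). The robot was clear of everything and I saw no sign of the loose things being touched, but I did not re-measure them; the hand-in call returned no verdict.

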